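# Hitch the friction sled to the force gauge

### The arm

A 6-joint arm with a two-finger parallel gripper is mounted at the origin on a cart in front of the work surface, level with it; the furniture and walls round the work are solid. World frame = base frame: x ahead of the robot, y to its left, z up, the work surface at z = 0. Lengths are in m, angles in rad, forces in N, time in s.
With the tool pointing down it reaches from about 0.325 to 0.9 m from the base axis. Payload 6.1 kg.
Tool frame: the origin (TCP) lies at the very end of the fingers, on their centre line; the grasp point (between the pads) lies 19 mm behind it; z points along the fingers, y is the direction in which the jaws open and shut (so a half turn about z gives the same grasp; the last joint's range is limited). The gripper opens to 85 mm and grips with 20 to 120 N. Pads are 22 mm wide; open, the fingers measure 114 mm over their backs; the gripper's body (76 mm by 85 mm) begins 54 mm behind the grasp point. The pads swing forward as they close: fully open they stand 13 mm farther back than shut.
Start: joints at [1.112, 0.22, 1.526, -0, 1.395, -0.126], TCP at [0.204, 0.591, 0.231] pointing down, gripper open.
Joint ranges: [-2.98, 2.98], [-0.91, 2.08], [0.09, 2.57], [-1.24, 4.39], [0.2, 2.65], [-2.68, 2.68]. Speed limits (rad/s): [2.57, 2.57, 3.01, 3.14, 3.14, 3.14].

### API

Orientations are given as a 3x3 rotation matrix whose columns are the frame's x, y, z axes.
In Python, from cell import ctrl, snapshot, job gives the robot as it stands. The module is installed in compiled form; this text tells all that it offers.
- The arm moves only by the shell command python3 -m creep 'ROWS' [FORCE]. ROWS is JSON, a list of rows, each a list of 5 numbers: the shift along the tool's x, y, z scaled (see below), then the turn about the tool's z scaled (see below), then the gripper command: -1 is shut, 1 is fully open, values between are in proportion. A call has 1 to 5 rows; each row shifts and turns the pose as measured when the row begins, along the tool's axes as they then stand; what a row does not reach is not made up. The controller multiplies each number of a shift by 50 mm and each number of a turn by 6 degrees. A row lasts 1/8 s, in which the tool goes at most 62.5 mm and 10.7 degrees, less where a joint would pass 70% of its speed; a pose out of reach is approached as far as the arm can. A call with a number of a shift or a turn outside -1 to 1 is refused whole. A call with a gripper value outside its range is refused whole. The fingers move at their own pace and stop on an object; FORCE is the grip in N (left out, the last holds). Time passes only in rows, so rows that do not move let the fingers close. It gives the time, the measured TCP pose, the force and the opening at its end, in the units of the state.
- ctrl.get_state(): the state, without advancing time (a new reading comes with each control period).
- snapshot(name): name is "scene" or "top"; returns a dict with "color" (400x640x3 uint8, red, green, blue), "depth" (400x640 float32, m along the optical axis (not along the pixel's ray), 0 where there is no reading), "intrinsics" (3x3 intrinsics, pixels), "k1" (the pictures are not rectified: a ray, as slopes to the right and down, at radius r is drawn at 1 + k1 r^2 times it, then the intrinsics apply), "R" (3x3) and "t" (3): a world point X has camera coordinates R X + t. Camera axes: x right, y down, z forward; pixel columns grow to the right and rows downward; lengths in m; the calibration is good to about 2 mm. A picture is of the moment at which its call begins.
- job.finish_job(): hands the job in, once; it reports no verdict.
The state is a dict: "clock": time; "joints": joint angles; "joint_velocities": joint speeds; "effort": joint torques, N m; "tcp_pos": TCP position; "eef_rot": TCP orientation; "ft_force": force on the tool from outside, world axes, zero at the start; "moment": the same for the moment, N m; "width": finger opening in m.
Only numpy, scipy, OpenCV 4.12 (cv2) and the standard library are available. Lean on these libraries where they do the work, as an engineer would, in place of code of your own. Each camera call takes 0.05 s, during which the arm holds its last target. There are 200 camera calls.

### The job

Make the friction tester ready: slide the blue sled along the metal plate so that its wire loop presses the sprung brass gate of the gauge's snap hook inwards and is caught in the hook, with the gate shut again behind it. Then test the catch by tugging the sled away from the gauge until the gauge feels a pull of about 5 N, never more than its limit of 10 N, and leave the sled let go and still hitched, hook and sled in one straight line with the gauge and the loop in the bottom of the hook's bend. Never lift or tip the sled off the plate, do not force the hook, and leave the beaker and the flask beside it alone.

Things in the scene. Friction and masses are not known exactly. Their poses are not given: they have to be found in the camera images.
- plate: Fixed aluminium slide plate, 200 (its x) by 430 mm (its y), upper face 14 mm above the worktop; origin under its centre at worktop height. A white force gauge (74 x 130 mm, top 58 mm above the worktop) is clamped on it at plate y = 80 to 210 mm; its pulling axis runs along y at plate x = +30 mm, 36 mm above the worktop. A 10 mm high stop strip crosses the plate at y = -204 mm.
- sled: Loose blue friction sled on a rubber sole: open tray 84 (its x) by 86 mm (its y), 38 mm high, about 0.55 kg; origin under its centre, +y end towards the gauge. Too wide to grip across; push its walls from inside or outside. It slides on the plate with dry friction of some 3 to 10 N. A stiff wire loop sticks out of its +y end (see eye_bar).
- sled_pocket (a point): Centre of the sled's pocket floor, 10 mm above its underside, axes as the sled's. The pocket is 72 mm (x) by 74 mm (y) and 28 mm deep, walls 6 mm thick: fingertips fit in and can push any wall from inside.
- eye_bar (a point): Centre of the upright end bar of the sled's wire loop: sled x = 0, y = +83 mm, 22 mm above its underside, level with the hook. The loop lies in the upright plane x = 0: polished wire 5 mm thick, an upper and a lower rod with 18 mm free height between them run 38 mm from the tray's front to this bar. The hook's nose and bend pass sideways between the two rods.
- gate_mouth (a point): Best point for the bar to press the shut gate: on the gate's middle line, 43 mm from the hook's pivot along -y and 15 mm to -x. Moves and turns with the hook (axes as hook_seat). The brass gate, 5 mm thick, is hinged 25 mm from here on the +y side; its free end is 6.5 mm from here on the -y side, at the hook's nose. It swings inwards only, towards +x.
- hook_seat (a point): Where the bar's centre lies when pulled home in the hook's bend, on the hook's middle line, 64.5 mm from its pivot. Axes as the hook's; with the hook straight as the plate's (+y to the gauge). The level hook is bent of 6 mm steel wire, 36 mm wide outside, 24 mm inside. To get here press the bar 10 mm past gate_mouth along +x, then draw it along -y; the gate shuts when it is 13 mm past.
- hook_body (a joint): Free sideways swing of the whole hook about an upright pin on the spindle (pin at plate x = 30, y = 45 mm with the spindle at rest), rad: 0 = straight, stops at -0.25 and +0.25; positive moves the hook's tip towards plate +x. The hook may swing away under a light push up to its stop; then the gate yields.
- gate_body (a joint): Opening of the hook's sprung gate, rad: 0 = shut against the nose, 0.8 = fully pressed in. Pressing it in takes about 1 to 2 N at gate_mouth.
- gauge_head (a joint): How far the gauge's sprung spindle, which carries the hook, is drawn out along plate -y, m: 0 at rest, 2 N of pull per mm, so 0.005 at the gauge's limit of 10 N; stop at 0.006. It feels only what the loop pulls, not the sled's friction on the plate.
- beaker_250: Glass beaker, 78 x 72 mm, 92 mm high, a bystander at the left; origin under its centre.
- erlenmeyer: Stoppered conical flask, 75 mm wide, 114 mm high, a bystander at the right; origin under its centre.

How it is judged:
On the way, in this order (a step that is already met when the one before it is completed fails the run):
1. the sled's loop presses the gate of the hook open (value of joint gate_body above 0.3 rad and contact force between sled and gate_body above 0.2 N).
2. the bar is caught inside the hook, the gate is shut, and a tug of more than 3 N draws the spindle out by more than 1.5 mm (distance between eye_bar and hook_seat below 0.008 m and value of joint gate_body below 0.08 rad and value of joint gauge_head above 0.0015 m), for 0.1 s.
At the end, for the whole second after the job is handed in: The end bar of the sled's loop lies within 8 mm of the bottom of the hook's bend, the gate is shut (under 0.08 rad), the hook is swung less than 0.13 rad and the sled turned less than 0.15 rad from the gauge's axis; the sled rests flat on the plate, still and let go (distance between eye_bar and hook_seat below 0.008 m and value of joint gate_body below 0.08 rad and angle between the y axis of sled and the y axis of plate, either way round below 0.15 rad and angle between sled's own z axis and vertical below 0.05 rad and z of sled in the frame of plate below 0.018 m and linear speed of sled below 0.01 m/s and value of joint hook_body between -0.13 and 0.13 rad); the robot touches nothing.
It fails at once if the sled is lifted more than 10 mm off the plate or tipped by more than 0.2 rad (z of sled in the frame of plate above 0.024 m or angle between sled's own z axis and vertical above 0.2 rad).
It fails at once if the gauge is overloaded: more than 10 N draws the spindle out by more than 5 mm (value of joint gauge_head above 0.005 m).
It fails at once if the hook is forced with more than 25 N (contact force between sled and hook_body above 25 N).
It fails at once if beaker or flask is shifted by more than 30 mm (distance of any of beaker_250, erlenmeyer from where it was at the start of the episode above 0.03 m).
It also fails if it takes over 64 s, if anything falls off the work surface, if the arm or the gripper's body presses on something with over 40 N, if the wrist force passes 120 N, or if a joint passes its speed limit or range.

## Working session

There is one attempt and no reset: what is moved stays moved. The work goes in short steps, Python scripts to look and compute and a shell command to move; the robot and the scene stay as the last step left them, time stands still between calls to the robot, and variables do not carry over. Pictures are saved under pics/ and viewed, about 8 in all and at most 12, crops included, and the job is handed in when it is done.

```bash
mkdir -p pics; cat > h.py <<'E'
import numpy as np,cv2
from cell import ctrl,snapshot,job
def save(s,n,crop=None,sc=1):
    im=s["color"][:,:,::-1]
    if crop: r0,r1,c0,c1=crop; im=im[r0:r1,c0:c1]
    cv2.imwrite("pics/"+n,cv2.resize(im,None,fx=sc,fy=sc,interpolation=cv2.INTER_CUBIC))
def ray(s,uv):
    K=np.array(s["intrinsics"]);k=float(s["k1"])
    uv=np.atleast_2d(np.array(uv,float))
    n=cv2.undistortPoints(uv[:,None,:],K,np.array([k,0,0,0,0.]))[:,0]
    R=np.array(s["R"]);t=np.array(s["t"])
    d=np.c_[n,np.ones(len(n))]@R
    return -R.T@t,d
def onz(s,uv,z):
    c,d=ray(s,uv); return c+d*((z-c[2])/d[:,2])[:,None]
def proj(s,X):
    R=np.array(s["R"]);t=np.array(s["t"])
    return cv2.projectPoints(np.atleast_2d(np.array(X,float)),cv2.Rodrigues(R)[0],t,np.array(s["intrinsics"]),np.array([float(s["k1"]),0,0,0,0]))[0][:,0]
E
python3 - <<'E'
from h import *
for n in("scene","top"):
    s=snapshot(n);save(s,n+"0.png",sc=1.25)
    print(n,s["k1"],-np.array(s["R"]).T@s["t"],np.array(s["R"])[2],s["intrinsics"])
st=ctrl.get_state();print(st)
E
```

```text
scene -0.01842165443439808 [-0.05157705 -0.80566065  0.6162992 ] [ 0.51701905  0.70994817 -0.47818919] [[392.3785734    0.         318.96099466]
 [  0.         392.3785734  200.91941405]
 [  0.           0.           1.        ]]
top -0.02788764963928852 [0.44198062 0.02819751 1.23265721] [ 0.11017457 -0.01154839 -0.99384516] [[413.60623441   0.         320.58953326]
 [  0.         413.60623441 199.11767778]
 [  0.           0.           1.        ]]
{'clock': 0.1, 'joints': array([ 1.11190682e+00,  2.21176094e-01,  1.52751824e+00, -1.10705371e-05,
        1.39469324e+00, -1.26108688e-01]), 'joint_velocities': array([-0.00129494, -0.00066548, -0.00298891, -0.00103966,  0.00153357,
       -0.00045354]), 'effort': array([ 1.28919532e-03, -4.98248935e+01, -3.90546656e+01, -1.77500647e-04,
        5.71817713e-03, -3.65755511e-06]), 'tcp_pos': array([0.20393507, 0.59020586, 0.23027937]), 'eef_rot': array([[-9.45138135e-01,  3.26670000e-01, -7.85292119e-04],
       [ 3.26670874e-01,  9.45136781e-01, -1.61405244e-03],
       [ 2.14945956e-04, -1.78203457e-03, -9.99998389e-01]]), 'ft_force': array([-0.17177607, -0.4435078 ,  0.16795943]), 'moment': array([-0.05610598, -0.00987793,  0.02067122]), 'width': 0.0856617857656321}
```

View pics/scene0.png

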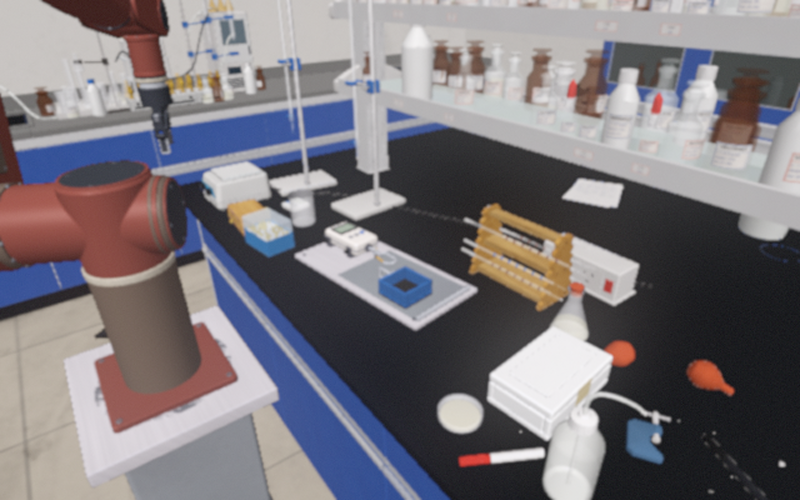

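View pics/top0.png

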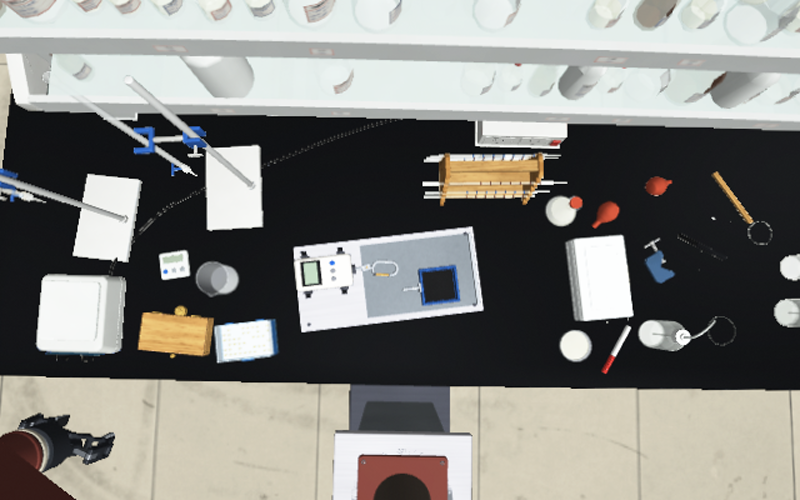

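The scene view shows the plate with the gauge at its far-left end and the blue sled at (405,285). In the top view (1.25x), the gauge is at (325,270), the hook at (383,268), the sled at (438,285) and the beaker at (217,278). Plate +y runs left in the image and +x runs up, so the gate is on the hook's lower side.

```bash
cat >> h.py <<'E'
def plate(s):
    g=s["color"].astype(int); m=(g.min(2)>90).astype(np.uint8); m[:, :228]=0; m[:,392:]=0; m[:175]=0; m[272:]=0
    sl=((g[:,:,2]-g[:,:,0])>40).astype(np.uint8);sl[:,:228]=0;sl[:,392:]=0
    m=cv2.morphologyEx(m,cv2.MORPH_CLOSE,np.ones((5,5)))
    c=max(cv2.findContours(m,cv2.RETR_EXTERNAL,cv2.CHAIN_APPROX_NONE)[0],key=cv2.contourArea)
    return c[:,0].astype(float)
def rect(P):
    (c,wh,a)=cv2.minAreaRect((P[:,:2]*1000).astype(np.float32))
    return np.array(c),wh,a
def bluepix(s):
    g=s["color"].astype(int); m=((g[:,:,2]-g[:,:,0])>40).astype(np.uint8);m[:, :290]=0;m[:,392:]=0;m[:175]=0;m[272:]=0
    c=max(cv2.findContours(m,cv2.RETR_EXTERNAL,cv2.CHAIN_APPROX_NONE)[0],key=cv2.contourArea)
    return c[:,0].astype(float)
E
python3 - <<'E'
from h import *
s=snapshot("top");save(s,"crop1.png",(175,275,225,395),4.5)
P=onz(s,plate(s),0.014);print("plate",rect(P))
B=onz(s,bluepix(s),0.052);print("sled",rect(B))
E
```

```text
plate (array([506.91442871,  44.68609619]), (202.34400939941406, 431.6405334472656), 7.908796310424805)
sled (array([492.40487671, -74.22250366]), (86.07818603515625, 86.75468444824219), 7.6433892250061035)
```

View pics/crop1.png

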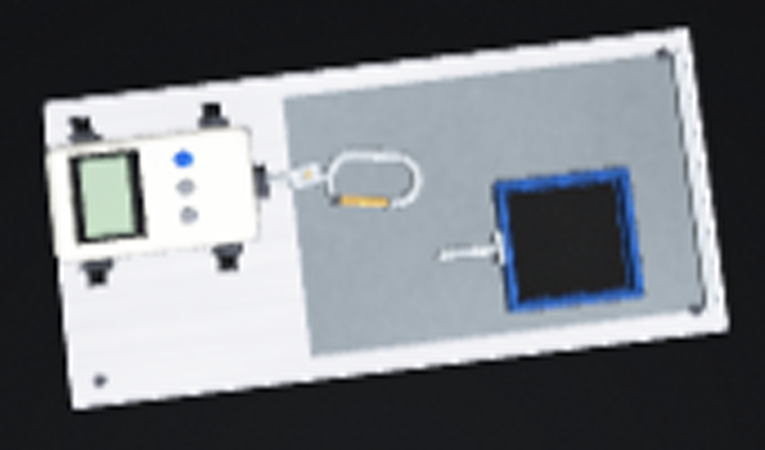

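Top crop: the hook runs from its pin near (308,176) to the bend at (424,180), swung slightly to -x, with the brass gate at (363,201). The loop's tip is near (440,257) and the sled is about square to the plate. Sizes check out: plate 202x432 and sled 86x87 mm. I'll turn the tool to align with the plate and work out the hook and loop positions.

```bash
python3 -m creep '[[0,0,0,-0.9,0],[0,0,0,-0.9,0],[0,0,0,-0.9,0],[0,0,0,-0.9,0],[0,0,0,-0.9,0]]' 20
cat >> h.py <<'E'
A=np.deg2rad(7.9);C=np.array([.5069,.0447])
Rp=np.array([[np.cos(A),-np.sin(A)],[np.sin(A),np.cos(A)]])
def pl(X): return (np.atleast_2d(X)[:,:2]-C)@Rp*1000
def wd(p): return C+Rp@(np.array(p)/1000.)
E
python3 - <<'E'
from h import *
s=snapshot("top")
f=lambda l:np.array(l)/4.5+[225,175]
for n,z,l in(("hook tip,pin,gate hinge end,gate free end",.036,[(424,180),(308,176),(342,200),(387,202)]),("loop tip",.04,[(440,257)]),("loop root",.04,[(497,246)])):
  print(n,pl(onz(s,f(l),z)).round(1))
P=onz(s,plate(s),.014);p=pl(P)
# edge fit
for k in(0,1):
  for sg in(-1,1):
    lim=(101,215.5)[k]; o=1-k
    q=p[(abs(p[:,k]-sg*lim)<4)&(abs(p[:,o])<(190 if o else 85))]; print(k,sg,len(q),np.polyfit(q[:,o],q[:,k],1).round(4))
b=pl(onz(s,bluepix(s),.052));c,wh,a=rect(b/1000);print("sled plate",c,wh,a)
st=ctrl.get_state();print(st["tcp_pos"],st["eef_rot"].round(3)[:2,:2]); print(pl(st["tcp_pos"]), proj(s,np.r_[wd([30,45]),.036]))
E
```

```text
clock: 0.78
tcp_pos: [0.2033, 0.589, 0.2279]
eef_rot: [[-0.988, -0.153, -0.003], [-0.153, 0.988, -0.005], [0.003, -0.005, -1.0]]
ft_force: [0.2, -0.0, -0.0]
width: 0.0428
hook tip,pin,gate hinge end,gate free end [[ 17.4 -30.1]
 [ 28.6  43.8]
 [ 10.7  23.8]
 [  6.1  -4.8]]
loop tip [[-33.1 -34.4]]
loop root [[-30.4 -71.4]]
0 -1 129 [-5.0000e-04 -9.9747e+01]
0 1 127 [1.00000e-04 9.97556e+01]
1 -1 57 [  -0.     -214.3605]
1 1 58 [8.500000e-03 2.136666e+02]
sled plate [ -30.70284653 -115.80156708] (86.75469207763672, 86.07820129394531) 89.74339294433594
[0.20331867 0.58899612 0.22781055] [[-0.988 -0.156]
 [-0.156  0.988]]
[[-225.88964903  580.85605345]] [[292.98956827 213.68782135]]
```

```bash
python3 -m creep '[[-0.26,-0.93,0,0.1,-0.4],[-0.26,-0.93,0,0.1,-0.4],[-0.26,-0.93,0,0,-0.4],[-0.26,-0.93,0,0,-0.4],[-0.26,-0.93,0,0,-0.4]]' | head -2
python3 -m creep '[[-0.26,-0.93,0,0,-0.4],[-0.26,-0.93,0,0,-0.4],[-0.26,-0.93,0,0,-0.4],[-0.26,-0.93,0,0,-0.4],[-0.26,-0.93,0,0,-0.4]]' | head -2
python3 -m creep '[[-0.26,-0.93,0,0,-0.4],[-0.26,-0.93,0,0,-0.4],[-0.26,-0.93,0,0,-0.4],[0,0,0,0,-0.4]]'
cat >> h.py <<'E'
def st():
    q=ctrl.get_state();r=q["eef_rot"]
    print("t",round(q["clock"],2),"plate",pl(q["tcp_pos"]).round(1)[0],"z",round(q["tcp_pos"][2]*1000,1),"yaw-plate deg",round(np.degrees(np.arctan2(-r[0,1],r[1,1])-A),2),"tilt",r[2,:2].round(3),"F plate",(q["ft_force"][:2]@Rp).round(1),q["ft_force"][2].round(1),"w",round(q["width"]*1000,1))
E
python3 -c "from h import *;st()"
```

```text
clock: 1.45
tcp_pos: [0.3008, 0.3635, 0.2268]
clock: 2.08
tcp_pos: [0.397, 0.134, 0.2281]
clock: 2.58
tcp_pos: [0.4547, -0.007, 0.2291]
eef_rot: [[-0.993, -0.115, 0.0], [-0.115, 0.993, -0.007], [0.001, -0.007, -1.0]]
ft_force: [-0.5, -0.0, -0.4]
width: 0.0259
t 2.58 plate [-58.8 -44.1] z 229.1 yaw-plate deg -1.3 tilt [ 0.001 -0.007] F plate [-0.5  0. ] -0.4 w 25.9
```

```bash
python3 -m creep '[[-0.28,-0.75,0.5,-0.17,-0.4],[-0.28,-0.75,0.5,0,-0.4],[0,0,0.8,0,-0.4],[0,0,0.7,0,-0.4],[0,0,0,0,-0.4]]' >/dev/null
python3 - <<'E'
from h import *
st()
s=snapshot("scene");u=proj(s,np.r_[wd([-30,-90]),.05])[0].astype(int);print(u)
save(s,"s2.png",(u[1]-60,u[1]+60,u[0]-80,u[0]+80),5)
E
```

```text
t 3.2 plate [ -30.8 -118.6] z 102.2 yaw-plate deg -0.51 tilt [-0.001 -0.005] F plate [-0.4  0.2] 0.2 w 25.9
[316 219]
```

View pics/s2.png

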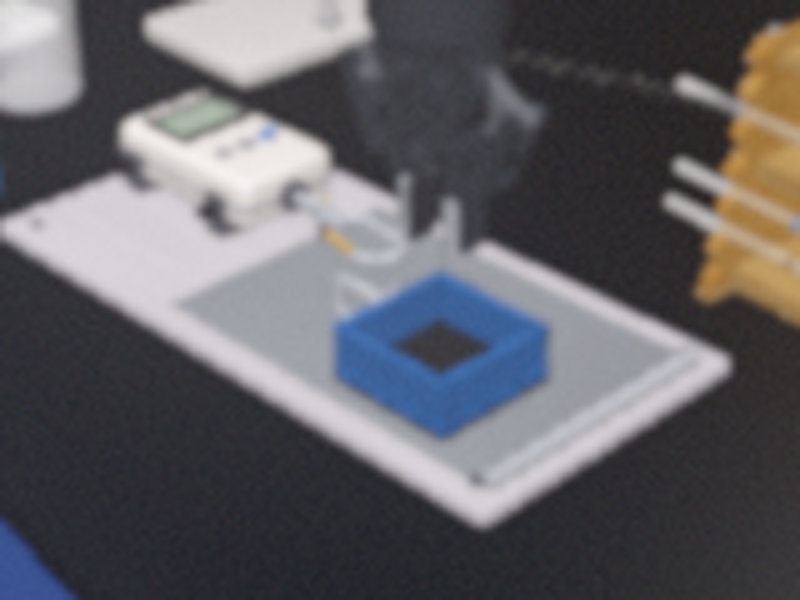

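The fingers hang at about (425,220) in the crop, above and behind the pocket in this view, which matches being centred at z=102. I'll lower into the pocket and then expand gently.

```bash
python3 -m creep '[[0,0.05,0.6,0.05,-0.4],[0,0,0.6,0,-0.4],[0,0,0.22,0,-0.4],[0,0,0,0,-0.4]]' >/dev/null; python3 -c "from h import *;st()"
python3 -m creep '[[0,0,0,0,-0.1],[0,0,0,0,0],[0,0,0,0,0],[0,0,0,0,0.05],[0,0,0,0,0.05]]' 20 >/dev/null; python3 -c "from h import *;st()"
```

```text
t 3.75 plate [ -22.4 -117.4] z 40.3 yaw-plate deg -0.73 tilt [-0.016 -0.011] F plate [0.9 0.5] 0.9 w 25.8
t 4.38 plate [ -19.6 -118.6] z 44.6 yaw-plate deg -0.74 tilt [-0.022 -0.014] F plate [0.3 0.3] -0.4 w 44.8
```

```bash
python3 -c "
from h import *;st();q=ctrl.get_state();print(q['joints'].round(3),q['joint_velocities'].round(3),q['effort'].round(1),q['ft_force'],q['moment'])"
```

```text
t 4.38 plate [ -19.6 -118.6] z 44.6 yaw-plate deg -0.74 tilt [-0.022 -0.014] F plate [0.3 0.3] -0.4 w 44.8
[-0.301  0.151  1.99  -0.004  0.975 -1.995] [-0.003 -0.001 -0.    -0.001  0.002 -0.001] [  0.  -39.4 -32.   -0.   -0.1   0. ] [ 0.28877031  0.33414844 -0.36663684] [-0.01989056 -0.00755002 -0.00999328]
```

```bash
for i in 1; do python3 -m creep '[[0,0,0,0,-0.4]]' >/dev/null; python3 -c "from h import *;st()"; python3 -m creep '[[0,0,0,0,-0.4],[0,0,0,0,-0.4]]' >/dev/null; python3 -c "from h import *;st()"
python3 -m creep '[[0,0,0.1,0,-0.4]]' >/dev/null; python3 -c "from h import *;st()"; done
python3 - <<'E'
from h import *
s=snapshot("top");b=pl(onz(s,bluepix(s),.052));print(rect(b/1000))
save(s,"t3.png",(175,275,225,395),4.5)
E
```

```text
t 4.5 plate [ -19.6 -118.6] z 44.5 yaw-plate deg -0.74 tilt [-0.022 -0.014] F plate [-0.2  0.2] -0.6 w 28.2
t 4.75 plate [ -19.8 -118.6] z 44.4 yaw-plate deg -0.74 tilt [-0.022 -0.014] F plate [ 0.6 -0.1] 0.3 w 25.8
t 4.88 plate [ -19.3 -118.8] z 39.5 yaw-plate deg -0.75 tilt [-0.023 -0.014] F plate [ 0.5 -0.9] 0.2 w 25.7
(array([ -64.50621796, -105.55120087]), (62.656707763671875, 22.666276931762695), 83.00830841064453)
```

View pics/t3.png

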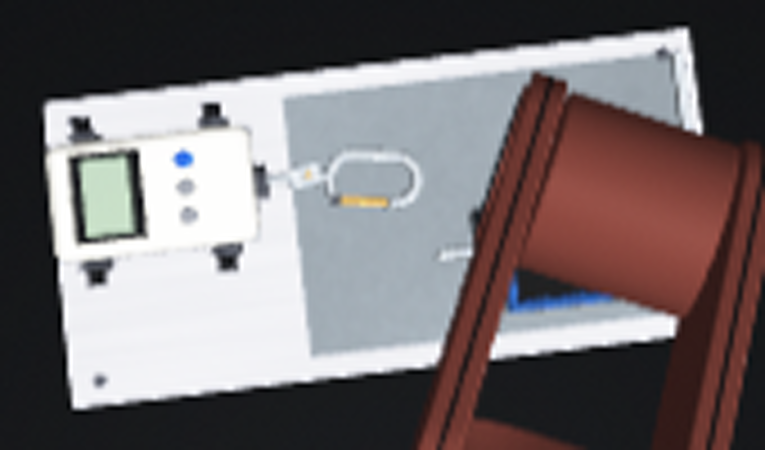

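The sled hasn't moved: the loop tip is still at (440,257) in the crop, and the arm hides the tray. The x offset came from the fast descent, so I'll correct it and lower slowly.

```bash
S='from h import *;st()'
python3 -m creep '[[0.2,0.06,0,0.05,-0.4],[0,0,0,0,-0.4]]' >/dev/null; python3 -c "$S"
python3 -m creep '[[0,0,0.12,0,-0.4],[0,0,0,0,-0.4]]' >/dev/null; python3 -c "$S"
python3 -m creep '[[0,0,0.1,0,-0.4],[0,0,0,0,-0.4]]' >/dev/null; python3 -c "$S"
```

```text
t 5.17 plate [ -31.3 -114.8] z 37.5 yaw-plate deg -1.06 tilt [-0.02  -0.012] F plate [ 0.3 -0.6] 0.2 w 25.7
t 5.42 plate [ -31.3 -114.9] z 31.3 yaw-plate deg -1.07 tilt [-0.02  -0.013] F plate [ 0.2 -1. ] -0.8 w 25.7
t 5.67 plate [ -31. -115.] z 25.9 yaw-plate deg -1.07 tilt [-0.02  -0.013] F plate [ 0.7 -0.3] -0.6 w 25.7
```

```bash
S='from h import *;st()'
python3 -m creep '[[0,0,0,-0.12,-0.1],[0,0,0,0,0]]' 20 >/dev/null; python3 -c "$S"
python3 -m creep '[[0,0,0,0,0.06],[0,0,0,0,0.06]]' >/dev/null; python3 -c "$S"
python3 -m creep '[[0,0,0,0,0.12],[0,0,0,0,0.12]]' >/dev/null; python3 -c "$S"
python3 -m creep '[[0,0,0,0,0.2],[0,0,0,0,0.2]]' >/dev/null; python3 -c "$S"
```

```text
t 5.92 plate [ -30.8 -115.2] z 25.9 yaw-plate deg -0.29 tilt [-0.02  -0.013] F plate [-0.6 -0.3] -0.5 w 42.7
t 6.17 plate [ -30.8 -115.5] z 26.0 yaw-plate deg -0.29 tilt [-0.02  -0.014] F plate [-0.1 -0.6] -0.5 w 45.3
t 6.42 plate [ -30.8 -115.5] z 25.9 yaw-plate deg -0.29 tilt [-0.02  -0.014] F plate [-1.  -0.8] -1.2 w 46.7
t 6.67 plate [ -30.8 -115.5] z 25.9 yaw-plate deg -0.29 tilt [-0.02  -0.014] F plate [-1.  -1.3] -1.9 w 46.7
```

The sled is now held from inside with the fingers opened to 46.7 mm. I'll slide it to just outside the gate.

```bash
S='from h import *;st()'
python3 -m creep '[[-0.04,0.08,0,0,0.2],[-0.09,0.14,0,0,0.2]]' >/dev/null; python3 -c "$S"
python3 -m creep '[[-0.09,0.14,0,0,0.2],[-0.09,0.14,0,0,0.2],[-0.09,0.14,0,0,0.2]]' >/dev/null; python3 -c "$S"
python3 - <<'E'
from h import *
s=snapshot("top");save(s,"t4.png",(195,255,270,370),8)
E
```

```text
t 6.92 plate [ -24.5 -104.6] z 25.9 yaw-plate deg -0.34 tilt [-0.02  -0.014] F plate [-2.1 -2.5] -1.3 w 47.0
t 7.3 plate [ -9.9 -81.9] z 25.9 yaw-plate deg -0.32 tilt [-0.019 -0.014] F plate [-1.7 -3.4] 1.2 w 47.3
```

View pics/t4.png

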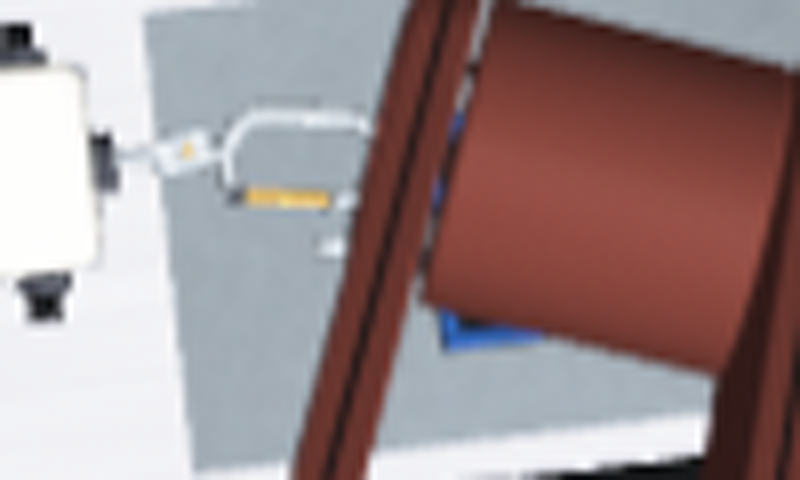

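The bar tip is at (322,245) in the crop, and the gate runs from (240,195) to (330,200). The bar is about 17 mm to -x of the mouth and 4 mm short in y, which agrees with the model. Next I move up to the gate and press the hook to its stop.

```bash
S='from h import *;st()'
python3 -m creep '[[-0.1,0.04,0,0,0.2],[-0.1,0.04,0,0,0.2]]' >/dev/null; python3 -c "$S"
python3 -m creep '[[-0.08,-0.03,0,0,0.2],[-0.08,-0.03,0,0,0.2],[-0.08,-0.03,0,0,0.2]]' >/dev/null; python3 -c "$S"
python3 -m creep '[[-0.07,-0.02,0,0,0.2],[-0.07,-0.02,0,0,0.2]]' >/dev/null; python3 -c "$S"
```

```text
t 7.6 plate [  0.3 -76.3] z 25.9 yaw-plate deg -0.27 tilt [-0.018 -0.013] F plate [-3.5 -1. ] 2.4 w 46.8
t 7.97 plate [ 10.9 -78.9] z 26.0 yaw-plate deg -0.27 tilt [-0.012 -0.009] F plate [-5.5  2.2] 6.3 w 47.1
t 8.22 plate [ 16.9 -80.1] z 26.1 yaw-plate deg -0.3 tilt [-0.009 -0.007] F plate [-6.8  1.7] 4.2 w 47.2
```

```bash
S='from h import *;st()'
python3 -m creep '[[-0.04,-0.06,0,0,0.2],[-0.04,-0.04,0,0,0.2]]' >/dev/null; python3 -c "$S"
python3 - <<'E'
from h import *
s=snapshot("top");save(s,"t5.png",(195,255,270,370),8)
E
```

```text
t 8.47 plate [ 20.6 -83.6] z 26.2 yaw-plate deg -0.32 tilt [-0.007 -0.004] F plate [-6.3  4.2] 6.6 w 47.0
```

View pics/t5.png

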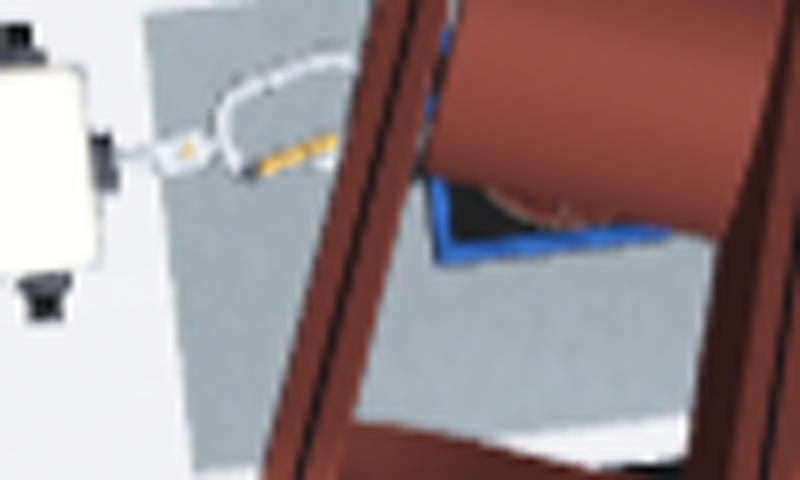

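The hook is at its + stop, with the gate sloping from (258,172) to (335,140). The bar, at about (326,162), bears on the gate near the mouth. Now I press it through.

```bash
S='from h import *;st()'
python3 -m creep '[[-0.07,0.015,0,0,0.2],[-0.07,0.015,0,0,0.2]]' >/dev/null; python3 -c "$S"
python3 -m creep '[[-0.07,0.015,0,0,0.2],[-0.05,0.015,0,0,0.2]]' >/dev/null; python3 -c "$S"
python3 - <<'E'
from h import *
s=snapshot("top");save(s,"t6.png",(195,255,270,370),8)
E
```

```text
t 8.78 plate [ 26.4 -83. ] z 26.2 yaw-plate deg -0.31 tilt [-0.003 -0.005] F plate [-7.8 -0.6] 5.4 w 46.9
t 9.03 plate [ 30.7 -82.4] z 26.1 yaw-plate deg -0.3 tilt [ 0.002 -0.006] F plate [-6.7 -1.4] 6.0 w 47.0
```

View pics/t6.png

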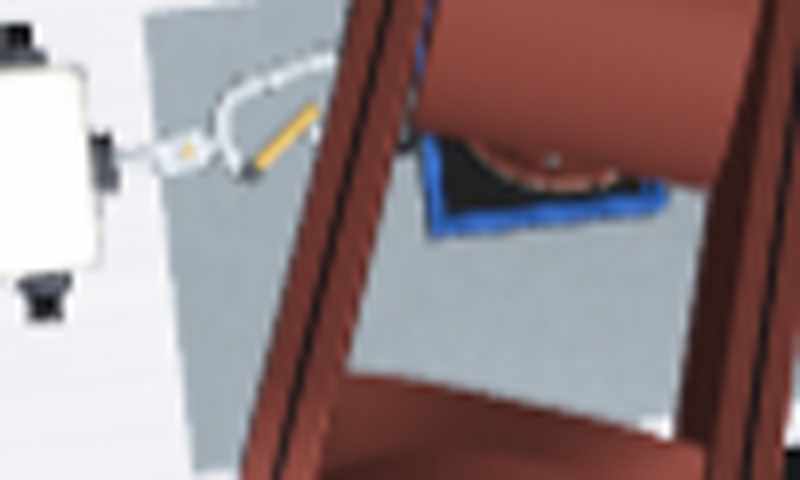

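The gate is visibly pressed in: it now slopes about 45° in the picture, from (255,168) to (318,108). About 5 mm more remains before drawing back.

```bash
S='from h import *;st()'
python3 -m creep '[[-0.06,0.015,0,0,0.2],[-0.06,0.015,0,0,0.2]]' >/dev/null; python3 -c "$S"
```

```text
t 9.32 plate [ 35.2 -81.8] z 26.0 yaw-plate deg -0.3 tilt [ 0.007 -0.007] F plate [-6.9 -0.5] 6.2 w 46.7
```

```bash
S='from h import *;st()'
python3 -m creep '[[-0.04,-0.04,0,0,0.2],[-0.02,-0.07,0,0,0.2],[-0.02,-0.07,0,0,0.2]]' >/dev/null; python3 -c "$S"
python3 -m creep '[[-0.01,-0.05,0,0,0.2],[0,0,0,0,0.2]]' >/dev/null; python3 -c "$S"
python3 - <<'E'
from h import *
s=snapshot("top");save(s,"t7.png",(195,255,270,370),8)
s=snapshot("scene");u=proj(s,np.r_[wd([30,10]),.04])[0].astype(int);save(s,"s7.png",(u[1]-30,u[1]+30,u[0]-40,u[0]+40),10)
E
```

```text
t 9.7 plate [ 39.3 -89.8] z 26.2 yaw-plate deg -0.26 tilt [ 0.008 -0.005] F plate [-2.2  0.6] 0.7 w 46.9
t 9.95 plate [ 40.4 -92.6] z 26.1 yaw-plate deg -0.3 tilt [ 0.007 -0.005] F plate [-3.   0.4] 0.8 w 47.4
```

View pics/t7.png

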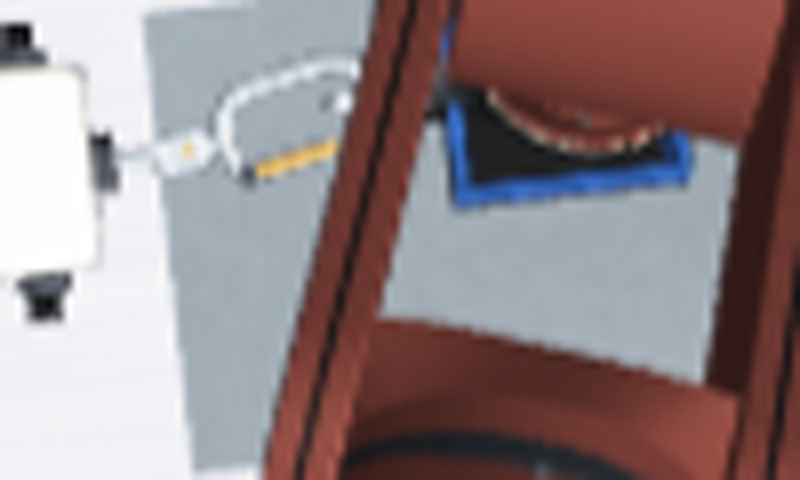

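The bar at (340,100) is inside the hook and the brass gate is shut behind it. I'll straighten it up and draw back.

```bash
S='from h import *;st()'
python3 -m creep '[[0.07,-0.05,0,0,0.2],[0.07,-0.05,0,0,0.2],[0.06,-0.03,0,0,0.2]]' >/dev/null; python3 -c "$S"
python3 -m creep '[[0,0,0,0,0.2]]' >/dev/null; python3 -c "$S"
```

```text
t 10.43 plate [ 30.8 -99.7] z 26.1 yaw-plate deg -0.27 tilt [ 0.004 -0.006] F plate [2.2 0.9] -1.7 w 47.1
t 10.55 plate [ 30.5 -99.9] z 26.1 yaw-plate deg -0.29 tilt [ 0.004 -0.006] F plate [0.8 0.4] -0.9 w 47.0
```

```bash
S='from h import *;st()'
for i in 1; do
python3 -m creep '[[0,-0.02,0,0,0.2]]' >/dev/null; python3 -c "$S"
python3 -m creep '[[0,-0.02,0,0,0.2]]' >/dev/null; python3 -c "$S"
python3 -m creep '[[0,-0.02,0,0,0.2]]' >/dev/null; python3 -c "$S"
done
```

```text
t 10.68 plate [  30.3 -100.6] z 26.1 yaw-plate deg -0.3 tilt [ 0.004 -0.005] F plate [0.6 1.6] -0.7 w 47.3
t 10.8 plate [  30.2 -101.4] z 26.2 yaw-plate deg -0.3 tilt [ 0.005 -0.005] F plate [0.2 3. ] 0.6 w 47.3
t 10.93 plate [  30.2 -102.2] z 26.2 yaw-plate deg -0.3 tilt [ 0.005 -0.004] F plate [0.7 2.4] 0.6 w 47.3
```

```bash
S='from h import *;st()'
python3 -m creep '[[0,-0.02,0,0,0.2]]' >/dev/null; python3 -c "$S"
python3 -m creep '[[0,-0.02,0,0,0.2]]' >/dev/null; python3 -c "$S"
python3 -m creep '[[0,0,0,0,0.2]]' >/dev/null; python3 -c "$S"
```

```text
t 11.05 plate [  30.1 -103.1] z 26.2 yaw-plate deg -0.29 tilt [ 0.005 -0.004] F plate [-0.3  2.6] 0.9 w 46.9
t 11.18 plate [  30.1 -103.9] z 26.2 yaw-plate deg -0.29 tilt [ 0.005 -0.004] F plate [-0.4  4.8] 1.4 w 46.7
t 11.3 plate [  30.1 -104. ] z 26.2 yaw-plate deg -0.29 tilt [ 0.005 -0.004] F plate [0.2 2.4] 0.2 w 47.0
```

```bash
S='from h import *;st()'
python3 -m creep '[[0,-0.02,0,0,0.2]]' >/dev/null; python3 -c "$S"
python3 -m creep '[[0,-0.02,0,0,0.2]]' >/dev/null; python3 -c "$S"
python3 -m creep '[[0,0,0,0,0.2]]' >/dev/null; python3 -c "$S"
```

```text
t 11.43 plate [  30.1 -104.6] z 26.2 yaw-plate deg -0.3 tilt [ 0.005 -0.003] F plate [0.1 5. ] 1.2 w 47.3
t 11.55 plate [  30. -105.] z 26.2 yaw-plate deg -0.3 tilt [ 0.006 -0.002] F plate [0.8 6.5] 2.6 w 46.6
t 11.68 plate [  30.1 -105. ] z 26.3 yaw-plate deg -0.29 tilt [ 0.005 -0.002] F plate [-0.1  1.2] 0.9 w 47.2
```

```bash
S='from h import *;st()'
python3 -m creep '[[0,-0.02,0,0,0.2]]' >/dev/null; python3 -c "$S"
python3 -m creep '[[0,-0.02,0,0,0.2],[0,0,0,0,0.2]]' >/dev/null; python3 -c "$S"
python3 - <<'E'
from h import *
s=snapshot("top");save(s,"t8.png",(195,255,270,370),8)
for n in("t4","t5","t6","t7","t8"):
    g=cv2.imread(f"pics/{n}.png").astype(float); o=[]
    for r in((130,170,165,212),(90,215,215,345)):
        w=np.clip(g[r[0]:r[1],r[2]:r[3],2]-g[r[0]:r[1],r[2]:r[3],0]-20,0,None);yy,xx=np.mgrid[r[0]:r[1],r[2]:r[3]]
        o+=[(xx*w).sum()/w.sum(),(yy*w).sum()/w.sum()]
    # white block edge columns: mean bright profile
    print(n,np.round(o,1))
E
```

```text
t 11.8 plate [  30.  -105.3] z 26.3 yaw-plate deg -0.3 tilt [ 0.006 -0.001] F plate [-0.2  7.1] 2.4 w 46.8
t 12.05 plate [  30.1 -105.4] z 26.4 yaw-plate deg -0.29 tilt [0.006 0.001] F plate [-0.2  2.4] 0.1 w 47.5
t4 [187.6 150.1 287.5 197.5]
t5 [187.6 150.1 302.8 159.8]
t6 [187.6 150.2 308.7 149.3]
t7 [187.7 150.  303.4 164.1]
t8 [193.  149.2 301.1 173.9]
```

View pics/t8.png

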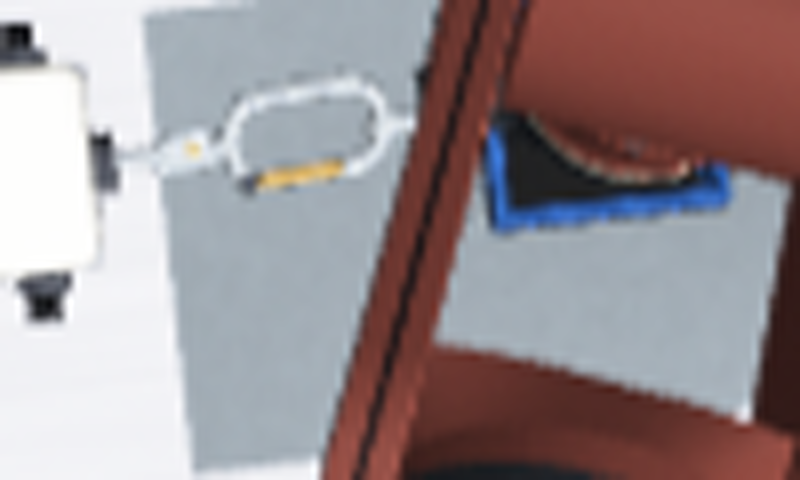

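The loop is in the bend, hook and sled are in line, and the gate is shut. The pin dot moved 5.4 px, from 187.6 to 193.0, so the spindle is out about 1.95 mm, or 3.9 N. A little more gets to 5 N.

```bash
S='from h import *;st()'
cat > pin.py <<'E'
from h import *
s=snapshot("top");save(s,"p.png",(195,255,270,370),8);g=cv2.imread("pics/p.png").astype(float)
w=np.clip(g[130:170,165:212,2]-g[130:170,165:212,0]-20,0,None);xx=np.mgrid[130:170,165:212][1]
d=((xx*w).sum()/w.sum()-187.6)/2.78;print("spindle mm",d.round(2));st()
E
python3 -m creep '[[0,-0.02,0,0,0.2],[0,-0.01,0,0,0.2]]' >/dev/null; python3 pin.py
python3 -m creep '[[0,0,0,0,0.2],[0,0,0,0,0.2]]' >/dev/null; python3 pin.py
```

```text
spindle mm 2.09
t 12.4 plate [  30.1 -105.7] z 26.5 yaw-plate deg -0.31 tilt [0.006 0.003] F plate [-0.9  6.3] 1.8 w 46.9
spindle mm 2.06
t 12.7 plate [  30.  -105.6] z 26.5 yaw-plate deg -0.31 tilt [0.006 0.003] F plate [0.4 4.4] 0.6 w 46.6
```

```bash
python3 -m creep '[[0,-0.03,0,0,0.2],[0,-0.03,0,0,0.2]]' >/dev/null; python3 pin.py
python3 -m creep '[[0,0,0,0,0.2]]' >/dev/null; python3 pin.py
```

```text
spindle mm 2.5
t 13.0 plate [  30.  -106.5] z 26.6 yaw-plate deg -0.33 tilt [0.006 0.007] F plate [ 0.4 10.4] 2.2 w 46.9
spindle mm 2.51
t 13.18 plate [  30.  -106.4] z 26.6 yaw-plate deg -0.33 tilt [0.006 0.007] F plate [-0.2  5.3] 1.0 w 47.0
```

The spindle is at 2.5 mm, which is 5 N. Now I'll ease the tension and let go.

```bash
python3 -m creep '[[0,0.03,0,0,0.2],[0,0.02,0,0,0.2]]' >/dev/null; python3 pin.py
python3 -m creep '[[0,0.02,0,0,0.2],[0,0,0,0,0.2]]' >/dev/null; python3 pin.py
```

```text
spindle mm 1.66
t 13.47 plate [  30.  -104.9] z 26.6 yaw-plate deg -0.34 tilt [0.006 0.005] F plate [-0.3 -0.1] -0.4 w 47.1
spindle mm 0.34
t 13.78 plate [  30.1 -104.4] z 26.6 yaw-plate deg -0.36 tilt [0.006 0.005] F plate [-0.2  1.1] -1.1 w 47.3
```

```bash
S='from h import *;st()'
python3 -m creep '[[0,0,0,0,0],[0,0,0,0,-0.2],[0,0,0,0,-0.4],[0,0,0,0,-0.4]]' >/dev/null; python3 -c "$S"
python3 -m creep '[[0,0,-0.15,0,-0.4],[0,0,-0.2,0,-0.4],[0,0,-0.3,0,-0.4]]' >/dev/null; python3 -c "$S"
python3 -m creep '[[0,0,-0.5,0,-0.4],[0,0,-0.5,0,-0.4],[0,0,-0.5,0,-0.4],[0,0,0,0,-0.4]]' >/dev/null; python3 -c "$S"
python3 -m creep '[[0.5,-0.8,-0.3,0,-0.4],[0.5,-0.8,0,0,-0.4],[0.5,-0.8,0,0,-0.4],[0.5,-0.8,0,0,-0.4],[0,0,0,0,-0.4]]' >/dev/null; python3 pin.py
python3 - <<'E'
from h import *
s=snapshot("top");save(s,"t9.png",(185,265,265,375),7)
b=pl(onz(s,bluepix(s),.052));print(rect(b/1000))
E
```

```text
t 14.28 plate [  30.1 -104.8] z 26.8 yaw-plate deg -0.36 tilt [0.006 0.004] F plate [1.  0.4] -0.4 w 25.4
t 14.65 plate [  29.5 -104.7] z 60.2 yaw-plate deg -0.36 tilt [0.008 0.005] F plate [ 0.9 -0.5] -0.1 w 25.7
t 15.15 plate [  32.1 -105.8] z 143.6 yaw-plate deg -0.35 tilt [0.001 0.002] F plate [0.2 0.6] 0.5 w 25.6
spindle mm 0.26
t 15.82 plate [ -71.8 -266.7] z 156.2 yaw-plate deg -0.12 tilt [0.003 0.004] F plate [-0.2  0.5] -0.0 w 25.6
(array([  30.06905746, -103.19286346]), (86.78780364990234, 86.97775268554688), 89.74139404296875)
```

View pics/t9.png

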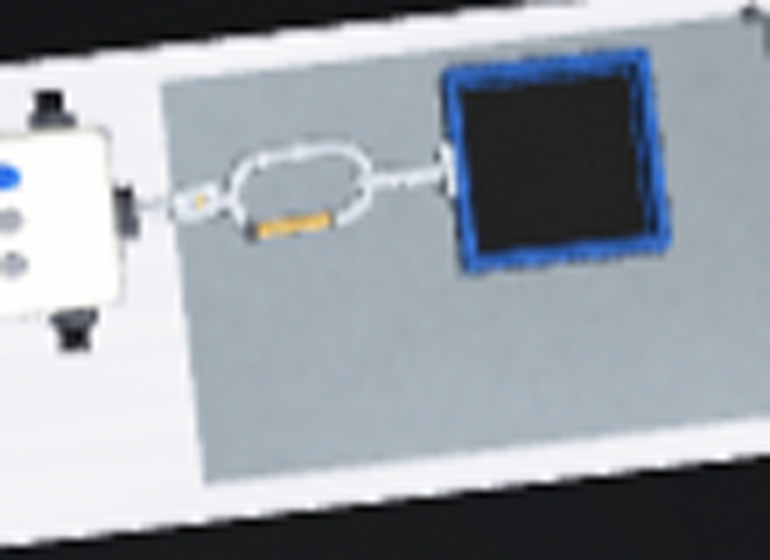

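The hook lies straight, its bend at (368,182) holding the loop. The gate at (293,225) is shut, the sled is in line and square, and the spindle is at about 0.3 mm. The arm is clear, so I'm handing in.

```bash
python3 -c "from h import *;print(job.finish_job())"
```

```text
the job is handed in; nothing more can be done
None
```

The sled is hitched: its loop pressed the gate in and was drawn into the hook's bend, and the gate shut behind it. I handed the job in at about 16 s on the robot's clock; the interface gives no verdict.

- **Tug:** I slid the sled with the fingers spread inside its pocket and pulled until the spindle was out 2.5 mm, about 5 N. That is a camera estimate from the hook's pin dot, and no reading went above 2.5 mm.
- **Last checks after letting go:** The spindle was at about 0.3 mm. The sled was at plate x = 30.1, y = -103.2 mm, turned about 0.3° from the gauge's axis. In the last picture the gate is shut, the hook straight, the loop in the bend and the arm clear.
- **Disagreement:** The first descent into the pocket was too fast and drifted 8–11 mm sideways. I corrected it, and the sled had not moved.
- **Not measured:** I did not measure the final distance from loop to seat, the gate's angle or the sled's tilt; I judged those from the picture. I did not measure the beaker and flask again, but the arm's route stayed well clear of them.

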